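Weed out the clogged push dispenser

TASK

One of the three ceramic push dispensers is clogged: try all three by pushing each plunger down, fully home where it runs freely, but as soon as the resistance climbs stop pushing and never force it. Stand the clogged one upright in the grey repair tray without dropping it, and leave the two good ones, plungers down, standing where they are. Leave everything else on the shelf alone.

Things in the scene. Friction and masses are not known exactly. Their poses are not given: they have to be found in the camera images.
- dispenser_blue: push dispenser of pale ceramic, loose, 350 to 600 g, with a blue band round its foot and a blue ring at the top of its neck; origin: centre of its underside, z up. Round: 72 mm across up to 45 mm height, then tapering to a straight neck 44 mm across from 75 to 115 mm height. Lift it by the neck. The three look alike but for the colour; which of them is clogged changes every time
- cap_blue: flat round push cap on the plunger of the blue dispenser, pale ceramic, 38 mm across, 10 mm thick; origin: centre of its top face, on the dispenser's axis, 145 mm above the dispenser's underside when the plunger is right up, lower by the plunger's value. It must never feel more than 20 N
- plunger_blue (a joint): how far the plunger of the blue dispenser is pushed down, m: 0 right up, 0.024 fully home against its stop; it starts somewhere between 0 and 0.003 and stays where it is left. A clear one takes about 3 N all the way to the stop; a clogged one takes 3 N at first, then from about 8 mm down the resistance climbs by about 1.8 N per mm, and it springs back a little when let go
- dispenser_green: push dispenser of pale ceramic, loose, 350 to 600 g, with a green band round its foot and a green ring at the top of its neck; origin: centre of its underside, z up. Round: 72 mm across up to 45 mm height, then tapering to a straight neck 44 mm across from 75 to 115 mm height. Lift it by the neck. The three look alike but for the colour; which of them is clogged changes every time
- cap_green: flat round push cap on the plunger of the green dispenser, pale ceramic, 38 mm across, 10 mm thick; origin: centre of its top face, on the dispenser's axis, 145 mm above the dispenser's underside when the plunger is right up, lower by the plunger's value. It must never feel more than 20 N
- plunger_green (a joint): how far the plunger of the green dispenser is pushed down, m: 0 right up, 0.024 fully home against its stop; it starts somewhere between 0 and 0.003 and stays where it is left. A clear one takes about 3 N all the way to the stop; a clogged one takes 3 N at first, then from about 8 mm down the resistance climbs by about 1.8 N per mm, and it springs back a little when let go
- dispenser_yellow: push dispenser of pale ceramic, loose, 350 to 600 g, with a yellow band round its foot and a yellow ring at the top of its neck; origin: centre of its underside, z up. Round: 72 mm across up to 45 mm height, then tapering to a straight neck 44 mm across from 75 to 115 mm height. Lift it by the neck. The three look alike but for the colour; which of them is clogged changes every time
- cap_yellow: flat round push cap on the plunger of the yellow dispenser, pale ceramic, 38 mm across, 10 mm thick; origin: centre of its top face, on the dispenser's axis, 145 mm above the dispenser's underside when the plunger is right up, lower by the plunger's value. It must never feel more than 20 N
- plunger_yellow (a joint): how far the plunger of the yellow dispenser is pushed down, m: 0 right up, 0.024 fully home against its stop; it starts somewhere between 0 and 0.003 and stays where it is left. A clear one takes about 3 N all the way to the stop; a clogged one takes 3 N at first, then from about 8 mm down the resistance climbs by about 1.8 N per mm, and it springs back a little when let go
- tray: fixed low grey repair tray, 180 x 180 mm outside, walls 6 mm thick and 30 mm high, floor 6 mm thick; origin: centre of its underside, sides along its x and y
- headlamp_case: blue plastic headlamp case, 75 x 110 x 45 mm, loose bystander; origin: centre of its underside
- tumbler: clear glass tumbler, 72 mm across, 95 mm high, loose bystander; origin: centre of its underside
- shoehorn: flat steel shoehorn, 180 mm long, up to 40 mm wide, 4 mm thick, lying along its x, loose bystander; origin: at its middle, underside
- clothes_peg: dark wooden clothes peg, 75 x 10 x 11 mm, lying along its x, loose bystander; origin: centre of its underside
- polish_jar: amber glass jar with a black lid, 68 mm across, 45 mm high, loose bystander; origin: centre of its underside
Not all that is in view belongs to the job. What is shaped like the dispenser_yellow but purple is not meant.

How it is judged (in metres and radians):
At the end, for the whole second after the job is handed in: The clogged one stands upright on the tray floor, within 55 mm of its centre along each side, plunger 6.5 to 18.5 mm down. The other two stand upright (0.1 rad) within 30 mm of their starts, plungers more than 21.5 mm down. All three at rest (((x of dispenser_blue in the frame of tray between -0.055 and 0.055 m and y of dispenser_blue in the frame of tray between -0.055 and 0.055 m and z of dispenser_blue in the frame of tray below 0.01 m and value of joint plunger_blue between 0.0065 and 0.0185 m and value of joint each of plunger_green, plunger_yellow above 0.0215 m and distance of each of dispenser_green, dispenser_yellow from where it was at the start of the episode below 0.03 m) or (x of dispenser_green in the frame of tray between -0.055 and 0.055 m and y of dispenser_green in the frame of tray between -0.055 and 0.055 m and z of dispenser_green in the frame of tray below 0.01 m and value of joint plunger_green between 0.0065 and 0.0185 m and value of joint each of plunger_blue, plunger_yellow above 0.0215 m and distance of each of dispenser_blue, dispenser_yellow from where it was at the start of the episode below 0.03 m) or (x of dispenser_yellow in the frame of tray between -0.055 and 0.055 m and y of dispenser_yellow in the frame of tray between -0.055 and 0.055 m and z of dispenser_yellow in the frame of tray below 0.01 m and value of joint plunger_yellow between 0.0065 and 0.0185 m and value of joint each of plunger_blue, plunger_green above 0.0215 m and distance of each of dispenser_blue, dispenser_green from where it was at the start of the episode below 0.03 m)) and angle between each of dispenser_blue, dispenser_green, dispenser_yellow's own z axis and vertical below 0.1 rad and linear speed of each of dispenser_blue, dispenser_green, dispenser_yellow below 0.02 m/s); the robot touches nothing.
It fails at once if a push cap is loaded with more than 20 N (contact force between any of cap_blue, cap_green, cap_yellow and anything else above 20 N).
It fails at once if a dispenser is tipped more than 0.6 rad (angle between any of dispenser_blue, dispenser_green, dispenser_yellow's own z axis and vertical above 0.6 rad).
It fails at once if a dispenser is dropped (moves faster than 0.5 m/s out of the gripper) ((linear speed of dispenser_blue above 0.5 m/s and contact force between dispenser_blue and the fingers below 0.5 N) or (linear speed of dispenser_green above 0.5 m/s and contact force between dispenser_green and the fingers below 0.5 N) or (linear speed of dispenser_yellow above 0.5 m/s and contact force between dispenser_yellow and the fingers below 0.5 N)).
It fails at once if a bystander is moved more than 30 mm (distance of any of headlamp_case, tumbler, shoehorn, clothes_peg, polish_jar from where it was at the start of the episode above 0.03 m).
It also fails if it takes over 72 s, if anything falls off the work surface, if the arm or the gripper's body presses on something with over 40 N, if the wrist force passes 120 N, or if a joint passes its speed limit or range.

ROBOT

A 6-joint arm with a two-finger parallel gripper is mounted at the origin on the work surface. World frame = base frame: x ahead of the robot, y to its left, z up, the work surface at z = 0. Lengths are in mm, angles in rad, forces in N, time in s.
With the tool pointing down it reaches from about 275 to 750 mm from the base axis. Payload 10.2 kg.
Tool frame: the origin (TCP) lies at the very end of the fingers, on their centre line; the grasp point (between the pads) lies 19 mm behind it; x points along the fingers, y is the direction in which the jaws open and shut, and the axes are right-handed (so a half turn about x gives the same grasp; the last joint's range is limited). The gripper opens to 85 mm and grips with 20 to 120 N. Pads are 22 mm wide; open, the fingers measure 114 mm over their backs; the gripper's body (76 mm by 85 mm) begins 54 mm behind the grasp point. The pads swing forward as they close: fully open they stand 13 mm farther back than shut.
Start: joints at [0.975, 0.313, 1.498, -0, 1.331, -0.223], TCP at [191.231, 488.939, 210.494] pointing down, gripper open.
Joint ranges: [-2.94, 2.94], [-0.97, 2.17], [0.19, 2.56], [-1.23, 4.37], [0.02, 3.11], [-2.88, 2.88]. Speed limits (rad/s): [2.39, 2.39, 3.01, 3.14, 3.14, 3.14].

INTERFACE

Orientations are given as a unit quaternion [w, x, y, z].
In Python, from rig import ctrl, viewer, finish_job gives the robot as it stands.
- The arm moves only by the tool carry_out, never from a script. Its argument "targets" is a list of rows, each an object of numbers: "x", "y", "z": the shift along the world's x, y, z in m; "ax", "ay", "az": the turn, a rotation vector about the world's x, y, z in rad; "hand": the opening, from -1 (shut) to 1 (fully open). A call has 1 to 5 rows; each row is the pose to reach, as a shift and turn from the pose commanded when the call began; what a row does not reach only later rows make up. A row lasts 1/8 s, in which the tool goes at most 62.5 mm and 10.7 degrees, less where a joint would pass 70% of its speed; a pose out of reach is approached as far as the arm can. A call with a gripper value outside its range is refused whole. The fingers move at their own pace and stop on an object; "grip_force" is the grip in N (left out, the last holds). Time passes only in rows, so rows that repeat a pose let the fingers close. It gives the time, the measured TCP pose, the force and the opening at its end, in the units of the state.
- ctrl.sense(): the state, without advancing time (a new reading comes with each control period).
- viewer.capture(name): name is "scene" or "top"; returns the picture (480x640x3 uint8, blue, green, red); there is no depth.
- viewer.camera_info(name): a dict with "fx", "fy", "cx", "cy" (pixels), "R" (3x3) and "t" (3): a world point X has camera coordinates R X + t. Camera axes: x right, y down, z forward; pixel columns grow to the right and rows downward; lengths in mm; the calibration is good to about 2 mm. A picture is of the moment at which its call begins. camera_info takes no time and is no camera call.
- finish_job(): hands the job in, once; it reports no verdict.
The state is a dict: "time_s": time; "joints": joint angles; "dq": joint speeds; "tau": joint torques, N m; "eef_pos": TCP position; "ee_rot": TCP orientation; "force": force on the tool from outside, world axes, zero at the start; "wrist_torque": the same for the moment, N m; "grip_width": opening from 0.0 (shut) to 1.0 (fully open).
Only numpy, scipy, OpenCV 4.12 (cv2) and the standard library are available. Lean on these libraries where they do the work, as an engineer would, in place of code of your own. Each camera call takes 0.05 s, during which the arm holds its last target. There are 200 camera calls.

## Working session

There is one attempt and no reset: what is moved stays moved. The work goes in short steps, Python scripts to look and compute and a tool call to move; the robot and the scene stay as the last step left them, time stands still between calls to the robot, and variables do not carry over. Pictures are saved under pics/ and viewed, about 8 in all and at most 12, crops included, and the job is handed in when it is done.

Besides the shell and the picture viewer there is one more tool, called after ">>>" as name([rows], argument=value, ...), one row to a line, values as JSON. carry_out: Moves the arm, as the interface text tells. Its arguments: {"type":"object","properties":{"targets":{"type":"array"},"grip_force":{"type":"number"}},"required":["targets"]}

```bash
mkdir -p pics; python3 - <<'E'
from rig import ctrl, viewer
import cv2,numpy as np
s=ctrl.sense(); print({k:np.round(v,3).tolist() for k,v in s.items()})
for n in("scene","top"):
    im=viewer.capture(n); cv2.imwrite(f"pics/{n}0.png",im); print(n,{k:np.round(v,3).tolist() for k,v in viewer.camera_info(n).items()})
E
```

```text
{'time_s': 0.0, 'joints': [0.975, 0.313, 1.498, 0.0, 1.331, -0.223], 'dq': [-0.0, 0.001, -0.002, -0.0, -0.003, 0.001], 'tau': [-0.001, -41.225, -25.975, -0.0, 0.004, 0.0], 'eef_pos': [191.047, 488.696, 209.936], 'ee_rot': [0.695, 0.131, 0.695, -0.131], 'force': [0.351, 0.595, -0.083], 'wrist_torque': [-0.014, -0.055, -0.019], 'grip_width': 0.995}
scene {'fx': 462.206, 'fy': 462.206, 'cx': 319.094, 'cy': 239.249, 'R': [[-0.476, 0.88, 0.002], [0.661, 0.359, -0.659], [-0.58, -0.312, -0.752]], 't': [297.572, -324.054, 1284.296]}
top {'fx': 551.323, 'fy': 551.323, 'cx': 332.496, 'cy': 242.713, 'R': [[0.003, -1.0, 0.003], [-0.994, -0.003, -0.106], [0.107, -0.003, -0.994]], 't': [-12.422, 611.374, 1175.272]}
```

View pics/scene0.png

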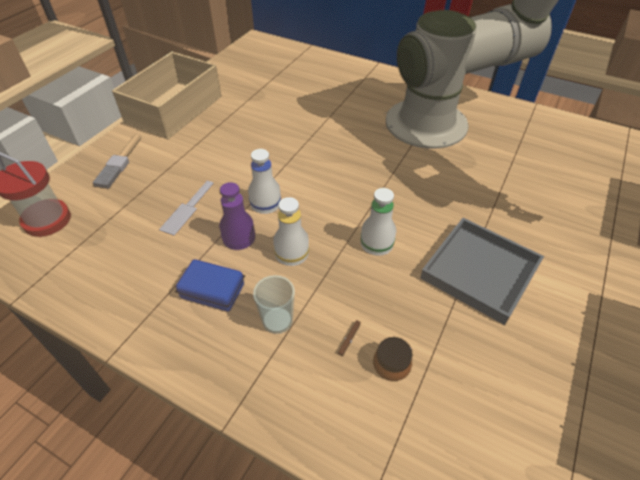

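View pics/top0.png

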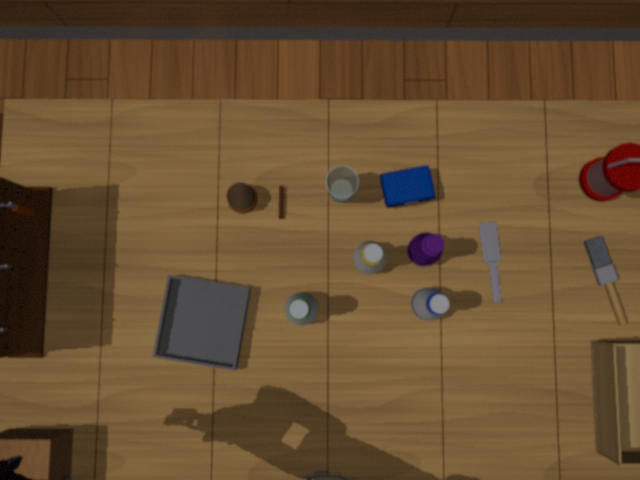

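Scene (480x640): the dispensers are blue (263,180), yellow (290,232) and green (379,222). In the top view their caps are at (438,303), (373,254) and (299,309). The tray is at top (203,322). The purple lookalike, scene (236,217) and top (430,247), is all purple with no pale ceramic, so it isn't meant. Next I'll measure the caps and view one enlarged crop.

```bash
cat > h.py <<'E'
import numpy as np,cv2
from rig import ctrl,viewer
def proj(n,X):
    c=viewer.camera_info(n);p=np.array(c["R"])@np.array(X,float)+np.array(c["t"]);return c["fx"]*p[0]/p[2]+c["cx"],c["fy"]*p[1]/p[2]+c["cy"]
def ray(n,u,v):
    c=viewer.camera_info(n);R=np.array(c["R"]);d=R.T@np.array([(u-c["cx"])/c["fx"],(v-c["cy"])/c["fy"],1]);return -R.T@np.array(c["t"]),d
def onz(n,u,v,z):
    o,d=ray(n,u,v);return o+d*(z-o[2])/d[2]
def tri(a,b):
    (o,d),(p,e)=ray("top",*a),ray("scene",*b)
    s=np.linalg.lstsq(np.c_[d,-e],p-o,rcond=None)[0];P,Q=o+s[0]*d,p+s[1]*e
    return (P+Q)/2,np.linalg.norm(P-Q)
def blob(im,seed,r,thr):
    u,v=seed;m=np.zeros(im.shape[:2],np.uint8);h=cv2.cvtColor(im,cv2.COLOR_BGR2HSV)
    m[v-r:v+r,u-r:u+r]=((h[...,2]>thr)&(h[...,1]<60))[v-r:v+r,u-r:u+r]
    n,l,st,ce=cv2.connectedComponentsWithStats(m)
    k=1+np.argmax(st[1:,4]);return ce[k],st[k]
E
python3 - <<'E'
from h import *
T=cv2.imread("pics/top0.png");S=cv2.imread("pics/scene0.png")
seeds=dict(blue=((438,303),(260,157)),yellow=((373,254),(289,206)),green=((299,309),(384,197)))
for k,(a,b) in seeds.items():
    print(k,"V,S at cap",cv2.cvtColor(T,cv2.COLOR_BGR2HSV)[a[1],a[0]],cv2.cvtColor(S,cv2.COLOR_BGR2HSV)[b[1],b[0]])
    for t in(180,200,215):
        try:
            ca,sa=blob(T,a,14,t);print(t,"top",ca.round(1),sa, onz("top",*ca,143.5).round(1))
        except Exception as e:print(t,e)
def gray(im,box,f):
    x0,y0,x1,y1=box;return cv2.resize(im[y0:y1,x0:x1],None,fx=f,fy=f,interpolation=cv2.INTER_CUBIC)
a=gray(T,(270,220,470,335),4);b=gray(S,(205,140,405,270),4)
b=b[:,:800];cv2.imwrite("pics/crop0.png",cv2.resize(np.vstack([a,b]),(600,600*(460+520)//800*1))[:, :][:600] if 0 else cv2.resize(np.vstack([a,b]),(488,598)))
E
```

```text
blue V,S at cap [116  12 143] [ 45   2 227]
180 attempt to get argmax of an empty sequence
200 attempt to get argmax of an empty sequence
215 attempt to get argmax of an empty sequence
yellow V,S at cap [114   9 142] [ 30   1 225]
180 attempt to get argmax of an empty sequence
200 attempt to get argmax of an empty sequence
215 attempt to get argmax of an empty sequence
green V,S at cap [120   9 142] [ 35   7 227]
180 attempt to get argmax of an empty sequence
200 attempt to get argmax of an empty sequence
215 attempt to get argmax of an empty sequence
```

View pics/crop0.png

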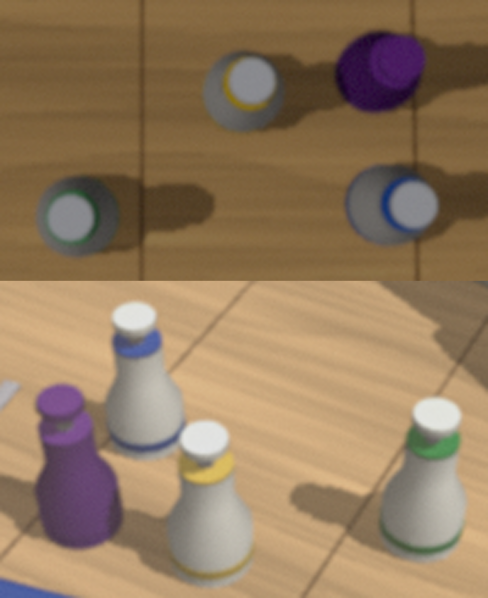

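The crop shows three pale dispensers, each with its coloured neck ring and foot band, and the purple decoy beside the yellow one. The identities are confirmed. Next: precise cap centres with adjusted thresholds, a check against foot positions, and the tray and bystanders.

```bash
python3 - <<'E'
from h import *
T=cv2.imread("pics/top0.png");S=cv2.imread("pics/scene0.png")
seeds=dict(blue=((438,303),(260,157)),yellow=((373,254),(289,206)),green=((299,309),(384,197)))
for k,(a,b) in seeds.items():
    for t in(125,132):
        ca,sa=blob(T,a,14,t);print(k,t,"top",ca.round(1),sa[2:], onz("top",*ca,143.5).round(1))
    for t in(190,205,215):
        cb,sb=blob(S,b,14,t);print("  scene",t,cb.round(1),sb[2:],onz("scene",*cb,143.5).round(1),[x.round(1) for x in tri(ca,cb)])
H=cv2.cvtColor(T,cv2.COLOR_BGR2HSV)
def cmp(m,name,z):
    n,l,st,ce=cv2.connectedComponentsWithStats(m.astype(np.uint8)*255)
    for k in range(1,n):
        if st[k,4]>60 and 150<ce[k][0]<560 and 120<ce[k][1]<400:
            r=cv2.minAreaRect(np.argwhere(l==k)[:,::-1].astype(np.float32)); print(name,np.round(ce[k],1),st[k],np.round(cv2.boxPoints(r)).tolist(),onz("top",*ce[k],z).round(1))
h,s,v=H[...,0],H[...,1],H[...,2]
cmp((h>105)&(h<125)&(s>150),"bluecase",45)
cmp((h>125)&(h<160)&(s>80),"purple",70)
m=(s<45)&(v>40)&(v<110); cmp(m,"grey",15)
cmp((s<40)&(v>100),"pale",60)
E
```

```text
blue 125 top [439.1 303.6] [ 17  18 244] [ 479.8 -220.2  143.5]
blue 132 top [439.1 303.7] [ 17  17 221] [ 479.6 -220.2  143.5]
  scene 190 [259.6 153.9] [ 18  11 169] [ 482.6 -218.8  143.5] [array([ 479.6, -220.9,  140.6]), np.float64(0.3)]
  scene 205 [259.5 153.8] [ 18  11 161] [ 482.3 -219.3  143.5] [array([ 479.7, -220.9,  141.1]), np.float64(0.6)]
  scene 215 [259.5 153.8] [ 16  11 137] [ 482.5 -219.1  143.5] [array([ 479.7, -221. ,  140.8]), np.float64(0.5)]
yellow 125 top [372.4 252.9] [ 18  17 247] [579.5 -89.5 143.5]
yellow 132 top [372.5 252.5] [ 17  16 217] [580.2 -89.7 143.5]
  scene 190 [288.6 203.7] [ 20  14 227] [580.9 -89.7 143.5] [array([580.3, -89.9, 142.9]), np.float64(0.3)]
  scene 205 [288.6 203.5] [ 20  14 215] [580.5 -89.9 143.5] [array([580.3, -89.9, 143.3]), np.float64(0.3)]
  scene 215 [288.6 203.6] [ 19  13 193] [580.8 -89.7 143.5] [array([580.3, -89.9, 143. ]), np.float64(0.3)]
green 125 top [298.2 308.9] [ 18  17 239] [468.6  56.8 143.5]
green 132 top [298.3 308.9] [ 17  17 219] [468.7  56.5 143.5]
  scene 190 [383.9 194.2] [ 20  14 216] [471.6  57.4 143
[... 1494 characters left out ...]
, 221.0], [506.0, 300.0], [489.0, 302.0]] [ 585.1 -349.7   60. ]
pale [373.2 252.6] [364 243  19  19 273] [[361.0, 257.0], [369.0, 241.0], [385.0, 249.0], [377.0, 265.0]] [587.6 -97.5  60. ]
pale [358.7 260.7] [354 250  13  20 137] [[350.0, 253.0], [359.0, 249.0], [367.0, 267.0], [358.0, 271.0]] [570.1 -66.5  60. ]
pale [439.3 303.5] [430 294  19  20 287] [[427.0, 304.0], [440.0, 291.0], [453.0, 304.0], [440.0, 317.0]] [ 479.7 -236.9   60. ]
pale [420.2 307. ] [414 298  14  19 159] [[412.0, 300.0], [422.0, 297.0], [427.0, 315.0], [418.0, 318.0]] [ 472.2 -196.5   60. ]
pale [296.5 309.5] [286 300  22  23 354] [[282.0, 305.0], [302.0, 295.0], [311.0, 313.0], [291.0, 323.0]] [466.2  65.1  60. ]
```

Measured positions:

| Item | x (mm) | y (mm) | Cross-view gap or note |
|---|---|---|---|
| Green cap | 468.7 | 56.5 | 0.5 mm or less |
| Yellow cap | 580.3 | -89.9 | 0.5 mm or less |
| Blue cap | 479.7 | -220.5 | 0.5 mm or less |
| Tray | about 438 | about 272 | yaw about 0.17 rad in the image |

The triangulated cap heights of 141–143 mm fit the expected 142–145 mm. I'll start with green, fingers shut.

>>> carry_out([
  {"x": 0.06, "y": -0.09, "z": 0, "hand": -1},
  {"x": 0.12, "y": -0.18, "z": 0, "hand": -1},
  {"x": 0.18, "y": -0.27, "z": 0, "hand": -1},
  {"x": 0.23, "y": -0.35, "z": -0.01, "hand": -1},
  {"x": 0.2775, "y": -0.4325, "z": -0.02, "hand": -1},
], grip_force=40)

```text
invalid input at $.targets[0]: expected keys x, y, z, ax, ay, az, hand
```

>>> carry_out([
  {"x": 0.06, "y": -0.09, "z": 0, "ax": 0, "ay": 0, "az": 0, "hand": -1},
  {"x": 0.12, "y": -0.18, "z": 0, "ax": 0, "ay": 0, "az": 0, "hand": -1},
  {"x": 0.18, "y": -0.27, "z": 0, "ax": 0, "ay": 0, "az": 0, "hand": -1},
  {"x": 0.23, "y": -0.35, "z": -0.01, "ax": 0, "ay": 0, "az": 0, "hand": -1},
  {"x": 0.2775, "y": -0.4325, "z": -0.02, "ax": 0, "ay": 0, "az": 0, "hand": -1},
], grip_force=40)

```text
time_s: 0.72
eef_pos: [362.9, 225.8, 203.6]
ee_rot: [0.695, 0.131, 0.695, -0.131]
force: [1.4, 0.6, -0.6]
grip_width: 0.001
```

>>> carry_out([
  {"x": 0.106, "y": -0.169, "z": -0.034, "ax": 0, "ay": 0, "az": 0, "hand": -1},
  {"x": 0.106, "y": -0.169, "z": -0.034, "ax": 0, "ay": 0, "az": 0, "hand": -1},
  {"x": 0.106, "y": -0.169, "z": -0.034, "ax": 0, "ay": 0, "az": 0, "hand": -1},
  {"x": 0.106, "y": -0.169, "z": -0.034, "ax": 0, "ay": 0, "az": 0, "hand": -1},
  {"x": 0.106, "y": -0.169, "z": -0.034, "ax": 0, "ay": 0, "az": 0, "hand": -1},
])

```text
time_s: 1.35
eef_pos: [468.0, 58.5, 169.4]
ee_rot: [0.694, 0.132, 0.695, -0.131]
force: [-0.1, 0.7, 0.8]
grip_width: -0.0
```

>>> carry_out([
  {"x": 0.001, "y": -0.002, "z": -0.016, "ax": 0, "ay": 0, "az": 0, "hand": -1},
  {"x": 0.001, "y": -0.002, "z": -0.022, "ax": 0, "ay": 0, "az": 0, "hand": -1},
  {"x": 0.001, "y": -0.002, "z": -0.022, "ax": 0, "ay": 0, "az": 0, "hand": -1},
])

```text
time_s: 1.72
eef_pos: [468.7, 57.6, 147.8]
ee_rot: [0.695, 0.131, 0.695, -0.131]
force: [0.2, 0.6, 0.7]
grip_width: 0.0
```

>>> carry_out([
  {"x": 0, "y": 0, "z": -0.002, "ax": 0, "ay": 0, "az": 0, "hand": -1},
  {"x": 0, "y": 0, "z": -0.004, "ax": 0, "ay": 0, "az": 0, "hand": -1},
  {"x": 0, "y": 0, "z": -0.006, "ax": 0, "ay": 0, "az": 0, "hand": -1},
  {"x": 0, "y": 0, "z": -0.008, "ax": 0, "ay": 0, "az": 0, "hand": -1},
  {"x": 0, "y": 0, "z": -0.01, "ax": 0, "ay": 0, "az": 0, "hand": -1},
])

```text
time_s: 2.35
eef_pos: [469.2, 56.6, 137.6]
ee_rot: [0.695, 0.131, 0.695, -0.131]
force: [-0.0, 0.6, 0.3]
grip_width: -0.002
```

>>> carry_out([
  {"x": 0, "y": 0, "z": -0.001, "ax": 0, "ay": 0, "az": 0, "hand": -1},
  {"x": 0, "y": 0, "z": -0.002, "ax": 0, "ay": 0, "az": 0, "hand": -1},
])

```text
time_s: 2.6
eef_pos: [469.2, 56.6, 135.6]
ee_rot: [0.695, 0.131, 0.695, -0.131]
force: [0.4, -0.3, -0.3]
grip_width: 0.001
```

```bash
python3 - <<'E'
from h import *
s=ctrl.sense();print(s["eef_pos"],s["force"],s["wrist_torque"])
u,v=map(int,proj("scene",[468.7,56.5,145]));S=viewer.capture("scene");T=viewer.capture("top")
u2,v2=map(int,proj("top",[468.7,56.5,145]))
f=lambda im,u,v:cv2.resize(im[v-50:v+70,u-60:u+60],(400,400),interpolation=cv2.INTER_CUBIC)
cv2.imwrite("pics/p1.png",np.hstack([f(S,u,v),f(T,u2,v2)]))
E
```

```text
[469.21375993  56.61752886 135.63823275] [ 0.42769229 -0.26360384 -0.25728424] [-0.04760539 -0.05529901  0.03048838]
```

View pics/p1.png

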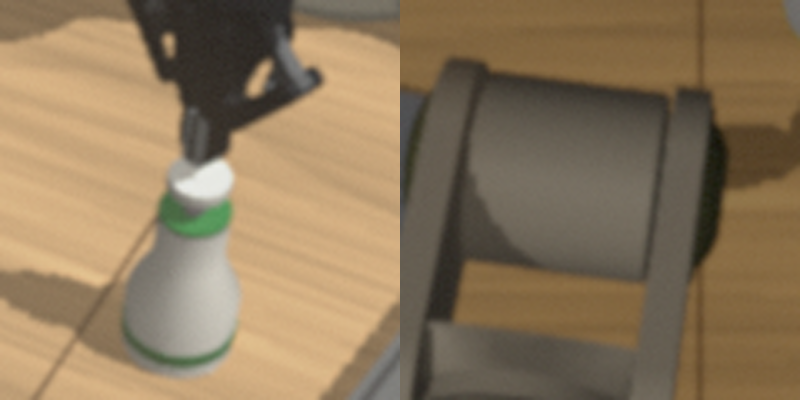

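The crop shows the shut fingertips at crop (200,160), touching or nearly touching the cap at (203,180), which still looks fairly high. I'll check numerically whether the cap has moved and where the tip really is.

```bash
python3 - <<'E'
from h import *
S0=cv2.imread("pics/scene0.png");S=viewer.capture("scene")
print("eef proj",proj("scene",ctrl.sense()["eef_pos"]),"cap top at 143:",proj("scene",[468.7,56.5,143]),"at 135:",proj("scene",[468.7,56.5,135]))
for u in(378,381,384,387,390):
    print(u,"before",S0[180:215,u].min(1).tolist());print(u,"now   ",S[180:215,u].min(1).tolist())
E
```

```text
eef proj (np.float64(383.5892777324184), np.float64(196.27044697280797)) cap top at 143: (np.float64(384.0451117196916), np.float64(193.32244618874375)) at 135: (np.float64(383.59944788493385), np.float64(196.35992812481334))
378 before [122, 123, 121, 122, 119, 116, 116, 125, 157, 200, 220, 222, 221, 221, 221, 222, 223, 223, 212, 182, 140, 112, 98, 86, 74, 68, 67, 67, 71, 80, 84, 79, 83, 104, 112]
378 now    [77, 77, 78, 78, 82, 93, 101, 105, 115, 130, 147, 155, 155, 155, 154, 166, 200, 223, 222, 190, 146, 116, 100, 85, 76, 69, 69, 69, 71, 81, 86, 83, 88, 106, 116]
381 before [122, 122, 124, 122, 121, 117, 119, 142, 186, 218, 222, 221, 221, 220, 222, 221, 222, 221, 222, 220, 193, 153, 124, 112, 100, 90, 86, 75, 78, 87, 87, 85, 83, 101, 124]
381 now    [71, 68, 64, 61, 64, 62, 62, 65, 65, 76, 98, 127, 147, 158, 169, 198, 223, 228, 228, 225, 201, 158, 127, 116, 104, 94, 85, 78, 82, 88, 90, 87, 88, 104, 130]
384 before [121, 121, 119, 117, 108, 101, 104, 143, 190, 220, 221, 220, 220, 222, 221, 220, 220, 221, 223, 222, 212, 175, 147, 128, 112, 99, 91, 89, 86, 87, 85, 82, 86, 109, 136]
3
[... 168 characters left out ...]
387 before [105, 100, 99, 108, 114, 121, 117, 131, 166, 205, 221, 221, 221, 221, 221, 220, 221, 221, 223, 222, 211, 182, 154, 133, 107, 87, 84, 83, 89, 86, 81, 88, 103, 135, 152]
387 now    [50, 47, 49, 44, 46, 44, 41, 43, 45, 78, 140, 199, 226, 228, 227, 227, 226, 226, 227, 227, 218, 188, 160, 140, 112, 91, 89, 87, 91, 90, 89, 89, 106, 138, 160]
390 before [119, 122, 123, 121, 121, 121, 121, 117, 123, 151, 191, 216, 222, 222, 221, 222, 221, 222, 221, 211, 186, 157, 132, 108, 91, 82, 83, 85, 84, 85, 96, 122, 144, 160, 167]
390 now    [43, 43, 45, 46, 46, 45, 44, 55, 83, 134, 190, 225, 228, 229, 227, 227, 227, 227, 225, 219, 193, 166, 138, 115, 92, 85, 87, 87, 85, 88, 102, 123, 151, 166, 173]
```

The cap hasn't moved: its lower edge is unchanged, and the fingertip still sits above it. So the shut tip is physically higher than the reported TCP. I'll keep stepping down until I feel contact. 5 mm per call is safe, since the first 8 mm of travel is always light.

>>> carry_out([
  {"x": 0, "y": 0, "z": -0.001, "ax": 0, "ay": 0, "az": 0, "hand": -1},
  {"x": 0, "y": 0, "z": -0.002, "ax": 0, "ay": 0, "az": 0, "hand": -1},
  {"x": 0, "y": 0, "z": -0.003, "ax": 0, "ay": 0, "az": 0, "hand": -1},
  {"x": 0, "y": 0, "z": -0.004, "ax": 0, "ay": 0, "az": 0, "hand": -1},
  {"x": 0, "y": 0, "z": -0.005, "ax": 0, "ay": 0, "az": 0, "hand": -1},
])

```text
time_s: 3.38
eef_pos: [469.2, 56.6, 130.6]
ee_rot: [0.695, 0.131, 0.695, -0.131]
force: [-0.7, 0.2, -0.7]
grip_width: -0.0
```

```bash
cat >> h.py <<'E'
def capchk(S0,S,uv,r=14):
    u,v=uv;a=S0[v-r:v+r,u-r:u+r].min(2).astype(int);b=S[v-r:v+r,u-r:u+r].min(2).astype(int)
    for c in range(r-9,r+10,3): print(u-r+c,"now",b[:,c].tolist())
E
python3 - <<'E'
from h import *
S0=cv2.imread("pics/scene0.png");S=viewer.capture("scene");capchk(S0,S,(384,197))
f=cv2.resize(S[150:230,334:434],(800,600),interpolation=cv2.INTER_CUBIC);cv2.imwrite("pics/p2.png",f)
E
```

```text
375 now [120, 121, 123, 121, 129, 130, 134, 134, 142, 147, 152, 151, 146, 136, 128, 110, 99, 91, 82, 70, 69, 68, 68, 71, 70, 74, 78, 79]
378 now [70, 73, 75, 83, 98, 104, 113, 118, 132, 146, 156, 157, 153, 163, 188, 206, 188, 147, 116, 104, 89, 73, 70, 67, 67, 72, 81, 86]
381 now [62, 62, 61, 61, 67, 67, 66, 68, 78, 97, 126, 145, 165, 194, 220, 228, 225, 203, 158, 128, 116, 103, 93, 86, 79, 78, 87, 89]
384 now [85, 82, 81, 80, 82, 80, 76, 73, 71, 82, 122, 177, 220, 228, 227, 228, 226, 219, 185, 152, 134, 120, 101, 95, 93, 90, 91, 90]
387 now [45, 46, 45, 46, 46, 42, 41, 46, 81, 137, 198, 226, 228, 227, 227, 228, 227, 218, 188, 161, 139, 112, 93, 87, 90, 87, 88, 85]
390 now [43, 43, 46, 44, 45, 50, 76, 133, 190, 224, 229, 228, 228, 227, 227, 226, 219, 194, 166, 138, 112, 93, 88, 88, 86, 87, 91, 101]
393 now [65, 87, 98, 102, 108, 112, 115, 123, 136, 156, 179, 194, 201, 194, 180, 161, 147, 132, 122, 113, 107, 104, 107, 105, 108, 114, 123, 129]
```

View pics/p2.png

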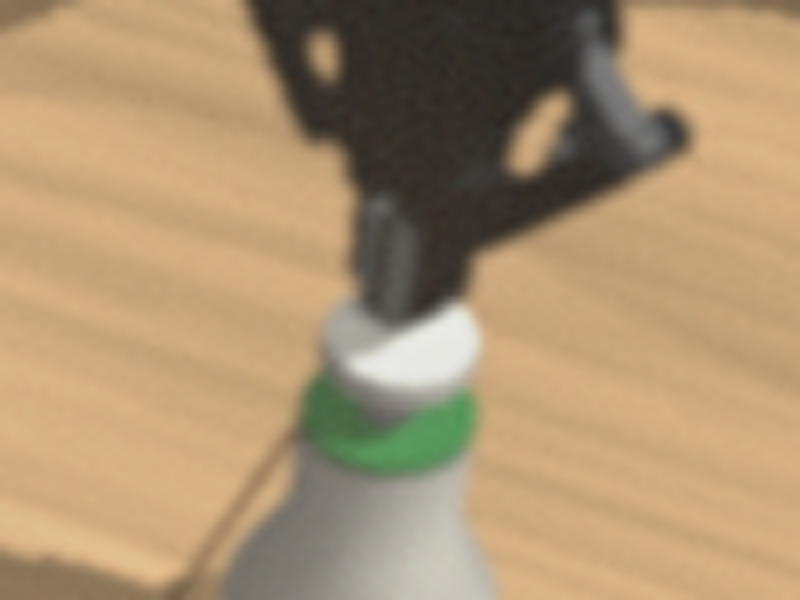

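The cap's lower edge is still unchanged and the tip has moved down about 2 px. It's now at image (384,193), in line with the cap centre with its shadow next to it, so contact is near. Continuing.

>>> carry_out([
  {"x": 0, "y": 0, "z": -0.001, "ax": 0, "ay": 0, "az": 0, "hand": -1},
  {"x": 0, "y": 0, "z": -0.002, "ax": 0, "ay": 0, "az": 0, "hand": -1},
  {"x": 0, "y": 0, "z": -0.003, "ax": 0, "ay": 0, "az": 0, "hand": -1},
  {"x": 0, "y": 0, "z": -0.004, "ax": 0, "ay": 0, "az": 0, "hand": -1},
])

```text
time_s: 3.92
eef_pos: [469.2, 56.6, 126.7]
ee_rot: [0.695, 0.131, 0.695, -0.131]
force: [0.1, -0.0, 0.7]
grip_width: 0.0
```

```bash
python3 - <<'E'
from h import *
s=ctrl.sense();print(s["force"],np.round(s["tau"],2),np.round(s["joints"],3))
S0=cv2.imread("pics/scene0.png");S=viewer.capture("scene");capchk(S0,S,(384,197))
f=cv2.resize(S[150:230,334:434],(640,480),interpolation=cv2.INTER_CUBIC);cv2.imwrite("pics/p3.png",f)
E
```

```text
[ 0.07914586 -0.04347575  0.66711128] [-0.000e+00 -3.710e+01 -2.305e+01 -0.000e+00  3.000e-02  0.000e+00] [-0.129  0.287  1.767 -0.     1.087 -1.327]
375 now [123, 121, 120, 122, 127, 131, 133, 136, 142, 149, 150, 152, 148, 139, 125, 111, 99, 89, 81, 73, 70, 68, 67, 70, 69, 76, 77, 78]
378 now [75, 72, 68, 77, 80, 91, 101, 109, 112, 122, 141, 151, 157, 161, 175, 193, 183, 146, 117, 102, 89, 76, 71, 69, 68, 69, 78, 85]
381 now [60, 61, 63, 63, 67, 67, 68, 69, 67, 70, 78, 104, 132, 153, 180, 215, 223, 201, 159, 128, 116, 104, 95, 85, 78, 79, 87, 88]
384 now [82, 83, 81, 81, 81, 79, 75, 74, 72, 71, 71, 99, 148, 199, 223, 228, 228, 220, 186, 151, 133, 119, 104, 95, 93, 86, 91, 89]
387 now [44, 46, 44, 43, 47, 43, 41, 41, 49, 65, 110, 170, 219, 228, 228, 229, 227, 219, 189, 160, 139, 111, 94, 89, 87, 90, 89, 89]
390 now [47, 42, 41, 43, 42, 44, 44, 66, 108, 172, 221, 229, 229, 228, 227, 227, 219, 195, 166, 140, 114, 91, 84, 85, 86, 87, 88, 102]
393 now [41, 51, 76, 98, 107, 109, 112, 116, 131, 157, 182, 195, 200, 194, 179, 163, 146, 133, 123, 112, 107, 105, 105, 105, 110, 114, 122, 126]
```

Still no contact and the cap is unmoved. The tip is moving down as it should, so I'll keep going on force alone.

>>> carry_out([
  {"x": 0, "y": 0, "z": -0.001, "ax": 0, "ay": 0, "az": 0, "hand": -1},
  {"x": 0, "y": 0, "z": -0.002, "ax": 0, "ay": 0, "az": 0, "hand": -1},
  {"x": 0, "y": 0, "z": -0.003, "ax": 0, "ay": 0, "az": 0, "hand": -1},
  {"x": 0, "y": 0, "z": -0.004, "ax": 0, "ay": 0, "az": 0, "hand": -1},
  {"x": 0, "y": 0, "z": -0.005, "ax": 0, "ay": 0, "az": 0, "hand": -1},
])

```text
time_s: 4.6
eef_pos: [469.2, 56.6, 121.8]
ee_rot: [0.695, 0.131, 0.695, -0.131]
force: [-1.1, -0.4, 2.5]
grip_width: -0.003
```

```bash
python3 - <<'E'
from h import *
s=ctrl.sense();print(s["force"],np.round(s["tau"],2),np.round(s["joints"],3))
S0=cv2.imread("pics/scene0.png");S=viewer.capture("scene");capchk(S0,S,(384,197))
f=cv2.resize(S[150:230,334:434],(640,480),interpolation=cv2.INTER_CUBIC);cv2.imwrite("pics/p4.png",f)
E
```

```text
[-1.12474036 -0.36629269  2.54656372] [ -0.09 -35.91 -22.29   0.    -0.22  -0.  ] [-0.129  0.294  1.773 -0.     1.074 -1.327]
375 now [122, 120, 119, 120, 124, 127, 129, 131, 143, 147, 153, 150, 148, 139, 126, 111, 100, 90, 80, 72, 65, 68, 70, 69, 69, 71, 79, 79]
378 now [71, 71, 71, 73, 68, 72, 73, 88, 99, 103, 105, 119, 139, 152, 157, 157, 153, 137, 118, 103, 89, 77, 72, 68, 68, 72, 81, 86]
381 now [67, 63, 65, 64, 68, 65, 68, 69, 69, 69, 70, 73, 82, 103, 143, 190, 223, 213, 166, 130, 119, 106, 92, 86, 78, 79, 87, 89]
384 now [63, 71, 78, 82, 82, 79, 74, 76, 74, 72, 69, 65, 77, 109, 157, 204, 225, 222, 194, 157, 137, 122, 105, 97, 92, 90, 88, 89]
387 now [40, 44, 43, 43, 41, 43, 44, 42, 44, 41, 47, 79, 133, 194, 225, 229, 229, 220, 195, 164, 143, 115, 95, 87, 88, 90, 89, 87]
390 now [42, 42, 43, 42, 47, 40, 45, 45, 55, 88, 144, 195, 224, 230, 229, 226, 220, 196, 169, 142, 115, 93, 87, 85, 89, 86, 88, 100]
393 now [42, 39, 43, 55, 79, 105, 115, 115, 120, 135, 165, 189, 199, 196, 180, 164, 147, 135, 124, 114, 106, 105, 105, 104, 109, 115, 123, 129]
```

View pics/p4.png

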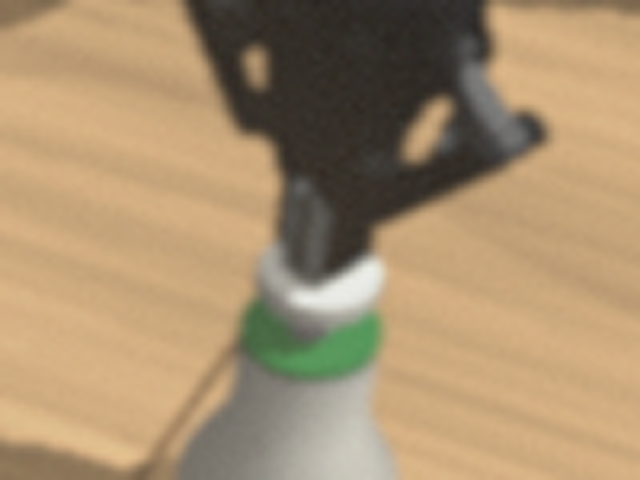

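Contact now: Fz is 2.5 N at TCP z ≈ 122, and the image shows the tip resting on the cap. So the real tip sits about 20.5 mm above the reported TCP. Home should be near TCP z 98–101, and climbing resistance should show below about 116.

>>> carry_out([
  {"x": 0, "y": 0, "z": -0.001, "ax": 0, "ay": 0, "az": 0, "hand": -1},
  {"x": 0, "y": 0, "z": -0.002, "ax": 0, "ay": 0, "az": 0, "hand": -1},
  {"x": 0, "y": 0, "z": -0.003, "ax": 0, "ay": 0, "az": 0, "hand": -1},
  {"x": 0, "y": 0, "z": -0.004, "ax": 0, "ay": 0, "az": 0, "hand": -1},
  {"x": 0, "y": 0, "z": -0.005, "ax": 0, "ay": 0, "az": 0, "hand": -1},
])

```text
time_s: 5.28
eef_pos: [469.2, 56.6, 116.7]
ee_rot: [0.695, 0.131, 0.695, -0.131]
force: [-0.9, -0.2, 3.0]
grip_width: 0.004
```

>>> carry_out([
  {"x": 0, "y": 0, "z": -0.001, "ax": 0, "ay": 0, "az": 0, "hand": -1},
  {"x": 0, "y": 0, "z": -0.002, "ax": 0, "ay": 0, "az": 0, "hand": -1},
  {"x": 0, "y": 0, "z": -0.003, "ax": 0, "ay": 0, "az": 0, "hand": -1},
])

```text
time_s: 5.65
eef_pos: [469.2, 56.6, 113.6]
ee_rot: [0.695, 0.131, 0.695, -0.131]
force: [-0.7, 0.5, 1.9]
grip_width: 0.0
```

>>> carry_out([
  {"x": 0, "y": 0, "z": -0.001, "ax": 0, "ay": 0, "az": 0, "hand": -1},
  {"x": 0, "y": 0, "z": -0.002, "ax": 0, "ay": 0, "az": 0, "hand": -1},
  {"x": 0, "y": 0, "z": -0.003, "ax": 0, "ay": 0, "az": 0, "hand": -1},
])

```text
time_s: 6.02
eef_pos: [469.2, 56.6, 110.7]
ee_rot: [0.695, 0.131, 0.695, -0.131]
force: [-0.6, 0.2, 2.3]
grip_width: -0.002
```

Green runs freely (2.3 N at least 11.6 mm down). I'll push on toward home, then creep the last part.

>>> carry_out([
  {"x": 0, "y": 0, "z": -0.0015, "ax": 0, "ay": 0, "az": 0, "hand": -1},
  {"x": 0, "y": 0, "z": -0.003, "ax": 0, "ay": 0, "az": 0, "hand": -1},
  {"x": 0, "y": 0, "z": -0.0045, "ax": 0, "ay": 0, "az": 0, "hand": -1},
  {"x": 0, "y": 0, "z": -0.006, "ax": 0, "ay": 0, "az": 0, "hand": -1},
  {"x": 0, "y": 0, "z": -0.007, "ax": 0, "ay": 0, "az": 0, "hand": -1},
])

```text
time_s: 6.65
eef_pos: [469.2, 56.6, 103.6]
ee_rot: [0.695, 0.131, 0.695, -0.131]
force: [1.0, 0.9, 2.6]
grip_width: 0.004
```

>>> carry_out([
  {"x": 0, "y": 0, "z": -0.0005, "ax": 0, "ay": 0, "az": 0, "hand": -1},
  {"x": 0, "y": 0, "z": -0.001, "ax": 0, "ay": 0, "az": 0, "hand": -1},
])

```text
time_s: 6.9
eef_pos: [469.2, 56.6, 102.7]
ee_rot: [0.695, 0.131, 0.695, -0.131]
force: [0.7, -0.1, 2.8]
grip_width: 0.003
```

>>> carry_out([
  {"x": 0, "y": 0, "z": -0.0005, "ax": 0, "ay": 0, "az": 0, "hand": -1},
])

```text
time_s: 7.02
eef_pos: [469.2, 56.6, 102.2]
ee_rot: [0.695, 0.131, 0.695, -0.131]
force: [-0.0, -0.7, 2.6]
grip_width: -0.0
```

>>> carry_out([
  {"x": 0, "y": 0, "z": -0.0004, "ax": 0, "ay": 0, "az": 0, "hand": -1},
])

```text
time_s: 7.15
eef_pos: [469.2, 56.6, 101.8]
ee_rot: [0.695, 0.131, 0.695, -0.131]
force: [-0.0, 0.1, 2.6]
grip_width: 0.002
```

>>> carry_out([
  {"x": 0, "y": 0, "z": -0.0004, "ax": 0, "ay": 0, "az": 0, "hand": -1},
])

```text
time_s: 7.28
eef_pos: [469.2, 56.6, 101.4]
ee_rot: [0.695, 0.131, 0.695, -0.131]
force: [-0.1, 0.2, 2.1]
grip_width: 0.003
```

```bash
python3 - <<'E'
from h import *
print(ctrl.sense()["force"])
S0=cv2.imread("pics/scene0.png");S=viewer.capture("scene");capchk(S0,S,(384,197),18)
cv2.imwrite("pics/s5.png",S)
E
```

```text
[-0.11944754  0.17437502  2.06592349]
375 now [43, 48, 68, 83, 98, 100, 100, 112, 123, 127, 126, 122, 119, 115, 112, 106, 100, 107, 115, 131, 145, 153, 155, 155, 156, 151, 139, 120, 108, 95, 83, 80, 87, 101, 112, 113]
378 now [41, 40, 41, 44, 38, 43, 41, 44, 50, 65, 77, 76, 70, 75, 77, 73, 75, 73, 75, 72, 74, 75, 78, 97, 123, 145, 155, 159, 156, 143, 120, 100, 83, 89, 108, 120]
381 now [43, 47, 42, 47, 43, 43, 42, 40, 51, 62, 72, 61, 61, 66, 75, 76, 79, 81, 81, 81, 84, 81, 82, 81, 85, 105, 142, 193, 224, 208, 164, 125, 103, 87, 101, 128]
384 now [38, 43, 42, 41, 38, 40, 41, 40, 44, 43, 46, 42, 49, 56, 66, 67, 63, 61, 60, 58, 55, 50, 47, 54, 90, 160, 218, 230, 228, 219, 180, 144, 113, 93, 112, 142]
387 now [45, 42, 41, 39, 44, 44, 43, 45, 44, 45, 44, 47, 42, 44, 42, 45, 45, 47, 47, 41, 45, 50, 80, 136, 190, 224, 229, 228, 224, 206, 170, 134, 106, 106, 137, 159]
390 now [44, 46, 42, 43, 44, 52, 54, 54, 53, 45, 45, 42, 41, 42, 45, 44, 53, 59, 66, 75, 98, 147, 192, 221, 227, 228, 225, 214, 185, 148, 121, 105, 124, 150, 168, 172]
393 now [44, 45, 46, 43, 47, 51, 52, 53, 51, 48, 40, 41, 41, 41, 49, 66, 100, 123, 129, 129, 128, 128, 130, 128, 128, 123, 114, 107, 107, 114, 122, 129, 131, 130, 131, 132]
```

>>> carry_out([
  {"x": 0, "y": 0, "z": -0.0004, "ax": 0, "ay": 0, "az": 0, "hand": -1},
])

```text
time_s: 7.45
eef_pos: [469.2, 56.6, 101.0]
ee_rot: [0.695, 0.131, 0.695, -0.131]
force: [0.8, 0.0, 2.9]
grip_width: -0.001
```

>>> carry_out([
  {"x": 0, "y": 0, "z": -0.0005, "ax": 0, "ay": 0, "az": 0, "hand": -1},
])

```text
time_s: 7.58
eef_pos: [469.2, 56.6, 100.5]
ee_rot: [0.695, 0.131, 0.695, -0.131]
force: [1.0, 0.5, 2.1]
grip_width: 0.001
```

>>> carry_out([
  {"x": 0, "y": 0, "z": -0.0005, "ax": 0, "ay": 0, "az": 0, "hand": -1},
])

```text
time_s: 7.7
eef_pos: [469.3, 56.6, 100.2]
ee_rot: [0.695, 0.131, 0.695, -0.131]
force: [-0.9, -0.0, 7.7]
grip_width: 0.003
```

Stop felt: 7.7 N at z 100.2. Green is fully home, and the tip offset is therefore about 20.7 mm (home ↔ TCP 100.3). Next, yellow.

>>> carry_out([
  {"x": 0, "y": 0, "z": 0.04, "ax": 0, "ay": 0, "az": 0, "hand": -1},
  {"x": 0.037, "y": -0.049, "z": 0.045, "ax": 0, "ay": 0, "az": 0, "hand": -1},
  {"x": 0.074, "y": -0.098, "z": 0.045, "ax": 0, "ay": 0, "az": 0, "hand": -1},
  {"x": 0.111, "y": -0.1465, "z": 0.04, "ax": 0, "ay": 0, "az": 0, "hand": -1},
  {"x": 0.111, "y": -0.1465, "z": 0.033, "ax": 0, "ay": 0, "az": 0, "hand": -1},
])

```text
time_s: 8.32
eef_pos: [581.2, -93.0, 131.6]
ee_rot: [0.694, 0.132, 0.695, -0.132]
force: [0.3, 1.1, 0.4]
grip_width: 0.003
```

>>> carry_out([
  {"x": 0, "y": 0, "z": 0, "ax": 0, "ay": 0, "az": 0, "hand": -1},
  {"x": 0, "y": 0, "z": 0, "ax": 0, "ay": 0, "az": 0, "hand": -1},
])

```text
time_s: 8.57
eef_pos: [579.8, -88.9, 133.3]
ee_rot: [0.695, 0.131, 0.695, -0.131]
force: [0.4, -0.5, -0.2]
grip_width: -0.004
```

>>> carry_out([
  {"x": 0.0005, "y": -0.001, "z": -0.008, "ax": 0, "ay": 0, "az": 0, "hand": -1},
  {"x": 0.0005, "y": -0.001, "z": -0.01, "ax": 0, "ay": 0, "az": 0, "hand": -1},
  {"x": 0.0005, "y": -0.001, "z": -0.0125, "ax": 0, "ay": 0, "az": 0, "hand": -1},
  {"x": 0.0005, "y": -0.001, "z": -0.0145, "ax": 0, "ay": 0, "az": 0, "hand": -1},
  {"x": 0.0005, "y": -0.001, "z": -0.0165, "ax": 0, "ay": 0, "az": 0, "hand": -1},
])

```text
time_s: 9.2
eef_pos: [580.7, -90.8, 116.5]
ee_rot: [0.695, 0.131, 0.695, -0.131]
force: [-1.6, 1.8, 3.3]
grip_width: -0.003
```

>>> carry_out([
  {"x": 0, "y": 0, "z": -0.001, "ax": 0, "ay": 0, "az": 0, "hand": -1},
  {"x": 0, "y": 0, "z": -0.002, "ax": 0, "ay": 0, "az": 0, "hand": -1},
  {"x": 0, "y": 0, "z": -0.003, "ax": 0, "ay": 0, "az": 0, "hand": -1},
  {"x": 0, "y": 0, "z": -0.003, "ax": 0, "ay": 0, "az": 0, "hand": -1},
])

```text
time_s: 9.7
eef_pos: [580.7, -91.0, 113.3]
ee_rot: [0.695, 0.131, 0.695, -0.131]
force: [1.3, -0.0, 0.7]
grip_width: -0.002
```

>>> carry_out([
  {"x": 0, "y": 0, "z": -0.001, "ax": 0, "ay": 0, "az": 0, "hand": -1},
  {"x": 0, "y": 0, "z": -0.002, "ax": 0, "ay": 0, "az": 0, "hand": -1},
])

```text
time_s: 9.95
eef_pos: [580.8, -91.1, 111.6]
ee_rot: [0.695, 0.131, 0.695, -0.131]
force: [-0.4, -0.7, 2.8]
grip_width: -0.001
```

Yellow is free too (2.8 N at 12.7 mm). I'll take it home, with the stop known to be at about z 100.3.

>>> carry_out([
  {"x": 0, "y": 0, "z": -0.002, "ax": 0, "ay": 0, "az": 0, "hand": -1},
  {"x": 0, "y": 0, "z": -0.004, "ax": 0, "ay": 0, "az": 0, "hand": -1},
  {"x": 0, "y": 0, "z": -0.006, "ax": 0, "ay": 0, "az": 0, "hand": -1},
  {"x": 0, "y": 0, "z": -0.008, "ax": 0, "ay": 0, "az": 0, "hand": -1},
  {"x": 0, "y": 0, "z": -0.0095, "ax": 0, "ay": 0, "az": 0, "hand": -1},
])

```text
time_s: 10.58
eef_pos: [580.8, -91.0, 101.9]
ee_rot: [0.695, 0.131, 0.695, -0.131]
force: [0.3, -1.2, 3.3]
grip_width: -0.002
```

>>> carry_out([
  {"x": 0, "y": 0, "z": -0.0005, "ax": 0, "ay": 0, "az": 0, "hand": -1},
  {"x": 0, "y": 0, "z": -0.001, "ax": 0, "ay": 0, "az": 0, "hand": -1},
])

```text
time_s: 10.82
eef_pos: [580.7, -90.9, 101.0]
ee_rot: [0.695, 0.131, 0.695, -0.131]
force: [0.6, -1.2, 2.3]
grip_width: 0.002
```

>>> carry_out([
  {"x": 0, "y": 0, "z": -0.0004, "ax": 0, "ay": 0, "az": 0, "hand": -1},
])

```text
time_s: 10.95
eef_pos: [580.8, -90.9, 100.7]
ee_rot: [0.695, 0.131, 0.695, -0.131]
force: [0.4, -1.6, 3.1]
grip_width: -0.002
```

>>> carry_out([
  {"x": 0, "y": 0, "z": -0.0005, "ax": 0, "ay": 0, "az": 0, "hand": -1},
])

```text
time_s: 11.08
eef_pos: [580.8, -91.0, 100.3]
ee_rot: [0.695, 0.131, 0.695, -0.131]
force: [-0.1, -2.1, 5.0]
grip_width: 0.003
```

Stop felt (5.0 N), so yellow is home. Now blue, passing above the purple decoy.

>>> carry_out([
  {"x": 0, "y": 0, "z": 0.045, "ax": 0, "ay": 0, "az": 0, "hand": -1},
  {"x": -0.034, "y": -0.043, "z": 0.05, "ax": 0, "ay": 0, "az": 0, "hand": -1},
  {"x": -0.068, "y": -0.086, "z": 0.05, "ax": 0, "ay": 0, "az": 0, "hand": -1},
  {"x": -0.101, "y": -0.1295, "z": 0.045, "ax": 0, "ay": 0, "az": 0, "hand": -1},
  {"x": -0.101, "y": -0.1295, "z": 0.035, "ax": 0, "ay": 0, "az": 0, "hand": -1},
])

```text
time_s: 11.7
eef_pos: [478.0, -222.4, 134.9]
ee_rot: [0.694, 0.133, 0.695, -0.132]
force: [-0.3, 0.6, -0.3]
grip_width: -0.004
```

>>> carry_out([
  {"x": 0, "y": 0, "z": 0, "ax": 0, "ay": 0, "az": 0, "hand": -1},
  {"x": 0, "y": 0, "z": 0, "ax": 0, "ay": 0, "az": 0, "hand": -1},
])

```text
time_s: 11.95
eef_pos: [480.3, -219.4, 135.1]
ee_rot: [0.695, 0.131, 0.695, -0.13]
force: [1.0, 0.2, -0.4]
grip_width: 0.0
```

Down to about 7.3 mm of plunger travel (z 117), then 1 mm steps with a force check.

>>> carry_out([
  {"x": -0.0005, "y": -0.001, "z": -0.01, "ax": 0, "ay": 0, "az": 0, "hand": -1},
  {"x": -0.0005, "y": -0.001, "z": -0.0125, "ax": 0, "ay": 0, "az": 0, "hand": -1},
  {"x": -0.0005, "y": -0.001, "z": -0.015, "ax": 0, "ay": 0, "az": 0, "hand": -1},
  {"x": -0.0005, "y": -0.001, "z": -0.017, "ax": 0, "ay": 0, "az": 0, "hand": -1},
  {"x": -0.0005, "y": -0.001, "z": -0.018, "ax": 0, "ay": 0, "az": 0, "hand": -1},
])

```text
time_s: 12.58
eef_pos: [479.3, -221.3, 117.2]
ee_rot: [0.695, 0.131, 0.695, -0.131]
force: [-0.4, 1.6, 3.3]
grip_width: 0.003
```

>>> carry_out([
  {"x": 0, "y": 0, "z": -0.001, "ax": 0, "ay": 0, "az": 0, "hand": -1},
  {"x": 0, "y": 0, "z": -0.002, "ax": 0, "ay": 0, "az": 0, "hand": -1},
])

```text
time_s: 12.82
eef_pos: [479.3, -221.4, 115.2]
ee_rot: [0.695, 0.131, 0.695, -0.131]
force: [-0.2, 2.7, 4.5]
grip_width: -0.001
```

>>> carry_out([
  {"x": 0, "y": 0, "z": -0.001, "ax": 0, "ay": 0, "az": 0, "hand": -1},
  {"x": 0, "y": 0, "z": -0.0015, "ax": 0, "ay": 0, "az": 0, "hand": -1},
])

```text
time_s: 13.08
eef_pos: [479.4, -221.5, 114.0]
ee_rot: [0.695, 0.131, 0.695, -0.131]
force: [-0.9, 2.2, 6.7]
grip_width: 0.002
```

Blue is clogged: the force climbed 3.3 → 4.5 → 6.7 N at about 10 mm down, so I stop there. I'll lift clear and open to roughly the neck width plus margin, then check with the camera where the open fingertips and gripper body really are before descending round the neck.

>>> carry_out([
  {"x": 0, "y": 0, "z": 0.02, "ax": 0, "ay": 0, "az": 0, "hand": -1},
  {"x": 0.0005, "y": 0.001, "z": 0.05, "ax": 0, "ay": 0, "az": 0, "hand": 0.7},
  {"x": 0.0005, "y": 0.001, "z": 0.05, "ax": 0, "ay": 0, "az": 0, "hand": 0.7},
  {"x": 0.0005, "y": 0.001, "z": 0.05, "ax": 0, "ay": 0, "az": 0, "hand": 0.7},
  {"x": 0.0005, "y": 0.001, "z": 0.05, "ax": 0, "ay": 0, "az": 0, "hand": 0.7},
])

```text
time_s: 13.7
eef_pos: [479.3, -220.3, 162.6]
ee_rot: [0.694, 0.131, 0.695, -0.131]
force: [-0.5, 0.3, 0.4]
grip_width: 0.841
```

```bash
python3 - <<'E'
from h import *
s=ctrl.sense();e=s["eef_pos"];print(e,s["force"],s["grip_width"])
S=viewer.capture("scene");cv2.imwrite("pics/s6.png",S)
d=np.array([.364,.931,0])
# annotate predicted marks on finger lines: TCP+0,20,34,73,94
u0,v0=map(int,proj("scene",[479.7,-220.5,150]))
x0,y0=u0-55,v0-65;k=5
f=cv2.resize(S[y0:y0+120,x0:x0+120],None,fx=k,fy=k,interpolation=cv2.INTER_CUBIC)
for o,c in((0,(0,0,255)),(20,(0,255,0)),(34,(0,255,255)),(73,(255,0,0)),(94,(255,0,255))):
    for w in(-36,0,36):
        p=proj("scene",e+d*w+[0,0,o]);cv2.circle(f,(int((p[0]-x0)*k),int((p[1]-y0)*k)),4,c,-1)
cv2.imwrite("pics/p6.png",f);print(x0,y0)
E
```

```text
[ 479.32641151 -220.25377637  162.59758615] [-0.49360816  0.27439341  0.37832606] 0.8412016047092551
204 85
```

View pics/p6.png

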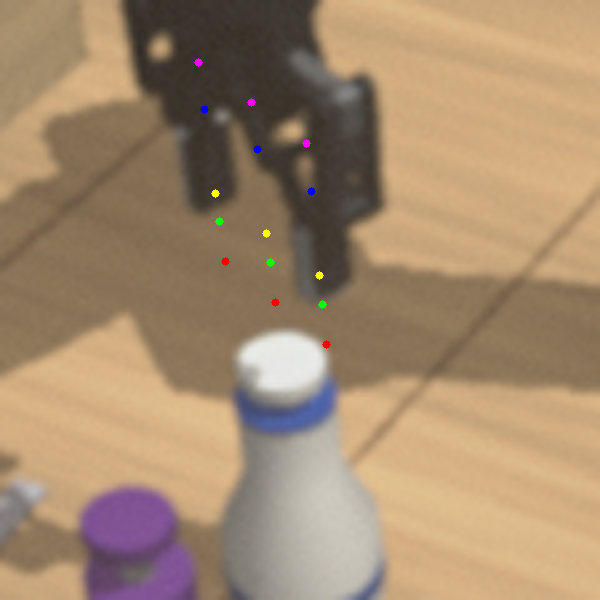

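The crop shows the open tips at about (215,205) and (325,292), close to the TCP+34 mm marks, so the gripper sits about 20 mm higher than reported, which agrees with the touch result. At a 44 mm grip the pad centre is about TCP+45 and the body starts about TCP+94. For a pad centre near 98 mm I need TCP z ≈ 54, which leaves about 12 mm between body and cap. One check that blue hasn't shifted, then descend.

```bash
python3 - <<'E'
from h import *
S0=cv2.imread("pics/scene0.png");S=cv2.imread("pics/s6.png")
h0,h1=[cv2.cvtColor(x,cv2.COLOR_BGR2HSV) for x in(S0,S)]
for h in(h0,h1):
    m=((h[...,0]>105)&(h[...,0]<128)&(h[...,1]>90)).astype(np.uint8)
    for box in((240,150,285,178),(240,195,290,220)):
        x0,y0,x1,y1=box;q=np.argwhere(m[y0:y1,x0:x1]);print(box,len(q),(q.mean(0)[::-1]+[x0,y0]).round(2))
for t in(190,205):
    a,sa=blob(S0,(260,157),14,t);b,sb=blob(S,(260,159),14,t);print(a,sa,b,sb)
print(proj("scene",[479.7,-220.5,143]),proj("scene",[479.7,-220.5,133]))
print(onz("scene",*b,136).round(1))
E
```

```text
(240, 150, 285, 178) 79 [262.53 166.81]
(240, 195, 290, 220) 0 [nan nan]
(240, 150, 285, 178) 69 [261.59 167.38]
(240, 195, 290, 220) 0 [nan nan]
[259.59763314 153.91715976] [251 149  18  11 169] [260.34437086 156.90066225] [252 152  17  11 151]
[259.50310559 153.75776398] [251 149  18  11 161] [260.53284672 156.75182482] [252 152  17  11 137]
(np.float64(259.71668530249457), np.float64(153.09613649077627)) (np.float64(260.16573731521896), np.float64(156.88570597772122))
[ 482.  -217.8  136. ]<stdin>:7: RuntimeWarning: Mean of empty slice.
  ret = um.true_divide(
```

>>> carry_out([
  {"x": 0.0005, "y": 0, "z": -0.03, "ax": 0, "ay": 0, "az": 0, "hand": 0.7},
  {"x": 0.0005, "y": 0, "z": -0.06, "ax": 0, "ay": 0, "az": 0, "hand": 0.7},
  {"x": 0.0005, "y": 0, "z": -0.09, "ax": 0, "ay": 0, "az": 0, "hand": 0.7},
  {"x": 0.0005, "y": 0, "z": -0.105, "ax": 0, "ay": 0, "az": 0, "hand": 0.7},
  {"x": 0.0005, "y": 0, "z": -0.1085, "ax": 0, "ay": 0, "az": 0, "hand": 0.7},
])

```text
time_s: 14.38
eef_pos: [480.0, -220.3, 54.6]
ee_rot: [0.694, 0.131, 0.695, -0.131]
force: [0.1, -0.7, -0.6]
grip_width: 0.847
```

```bash
python3 - <<'E'
from h import *
s=ctrl.sense();print(s["eef_pos"],s["force"],s["grip_width"])
S=viewer.capture("scene")
cv2.imwrite("pics/p7.png",cv2.resize(S[85:225,190:330],(600,600),interpolation=cv2.INTER_CUBIC))
E
```

```text
[ 480.03217408 -220.3009783    54.56019573] [ 0.10632168 -0.65062185 -0.64478315] 0.8471446098568042
```

View pics/p7.png

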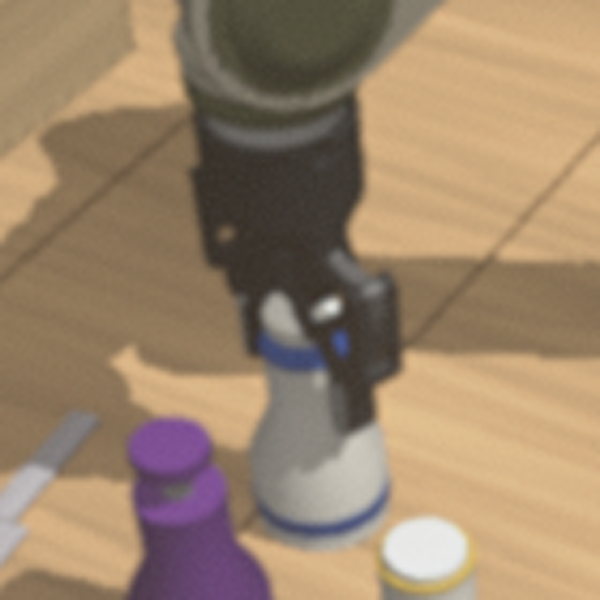

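The crop shows the fingers straddling the neck, one tip at (355,425), and the cap visible under the body with clearance. Closing at 50 N.

>>> carry_out([
  {"x": 0, "y": 0, "z": 0, "ax": 0, "ay": 0, "az": 0, "hand": 0.2},
  {"x": 0, "y": 0, "z": 0, "ax": 0, "ay": 0, "az": 0, "hand": -0.1},
  {"x": 0, "y": 0, "z": 0, "ax": 0, "ay": 0, "az": 0, "hand": -0.4},
  {"x": 0, "y": 0, "z": 0, "ax": 0, "ay": 0, "az": 0, "hand": -0.4},
  {"x": 0, "y": 0, "z": 0, "ax": 0, "ay": 0, "az": 0, "hand": -0.4},
], grip_force=50)

```text
time_s: 15.05
eef_pos: [480.6, -221.1, 56.8]
ee_rot: [0.696, 0.13, 0.694, -0.132]
force: [-2.8, -0.1, 7.1]
grip_width: 0.588
```

>>> carry_out([
  {"x": 0, "y": 0, "z": 0.004, "ax": 0, "ay": 0, "az": 0, "hand": -0.4},
  {"x": 0, "y": 0, "z": 0.01, "ax": 0, "ay": 0, "az": 0, "hand": -0.4},
  {"x": 0, "y": 0, "z": 0.01, "ax": 0, "ay": 0, "az": 0, "hand": -0.4},
])

```text
time_s: 15.42
eef_pos: [480.4, -220.4, 65.5]
ee_rot: [0.695, 0.131, 0.695, -0.131]
force: [0.0, -0.6, -5.5]
grip_width: 0.59
```

The object seems to be held: Fz is -5.5 N, about 0.56 kg. But the width of 0.59 and the push during closing need a look.

```bash
python3 - <<'E'
from h import *
s=ctrl.sense();print(s["force"],s["wrist_torque"],s["grip_width"])
S=viewer.capture("scene")
cv2.imwrite("pics/p8.png",cv2.resize(S[85:225,190:330],(600,600),interpolation=cv2.INTER_CUBIC))
E
```

```text
[ 0.0126204  -0.58284777 -5.53709329] [-0.02659545 -0.01265125 -0.0341787 ] 0.5903513716051422
```

View pics/p8.png

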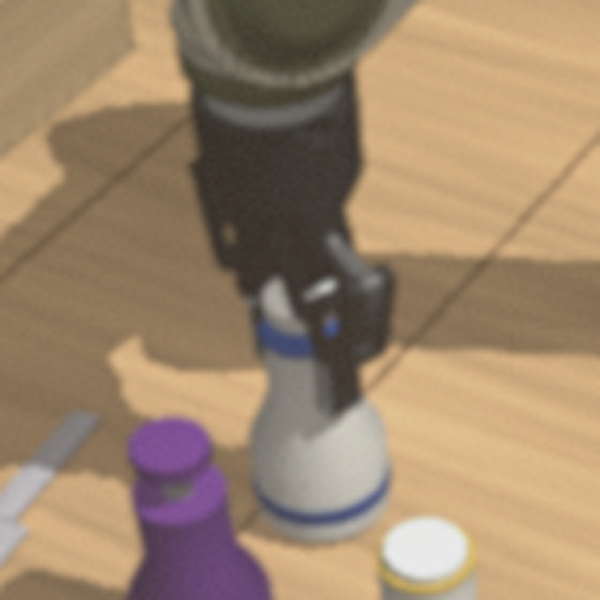

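Blue hangs upright in the jaws with its cap clear of the body. I'll raise the grip to 80 N, lift 30 mm more and measure the foot band to rule out slipping.

>>> carry_out([
  {"x": 0, "y": 0, "z": 0.0, "ax": 0, "ay": 0, "az": 0, "hand": -0.4},
  {"x": 0, "y": 0, "z": 0.01, "ax": 0, "ay": 0, "az": 0, "hand": -0.4},
  {"x": 0, "y": 0, "z": 0.02, "ax": 0, "ay": 0, "az": 0, "hand": -0.4},
  {"x": 0, "y": 0, "z": 0.03, "ax": 0, "ay": 0, "az": 0, "hand": -0.4},
  {"x": 0, "y": 0, "z": 0.03, "ax": 0, "ay": 0, "az": 0, "hand": -0.4},
], grip_force=80)

```text
time_s: 16.1
eef_pos: [480.7, -220.7, 96.2]
ee_rot: [0.696, 0.131, 0.694, -0.131]
force: [-0.2, -0.1, -5.6]
grip_width: 0.577
```

```bash
cat >> h.py <<'E'
def band(S,box):
    x0,y0,x1,y1=box;h=cv2.cvtColor(S,cv2.COLOR_BGR2HSV)[y0:y1,x0:x1]
    q=np.argwhere((h[...,0]>100)&(h[...,0]<130)&(h[...,1]>70)&(h[...,2]>40));return len(q),(q.mean(0)[::-1]+[x0,y0]).round(2)
E
python3 - <<'E'
from h import *
s=ctrl.sense();print(s["eef_pos"],s["force"],s["grip_width"])
S0=cv2.imread("pics/s6.png");S=viewer.capture("scene");cv2.imwrite("pics/s9.png",S)
for b in((245,192,285,214),): print("table",band(S0,b))
for b in((245,172,285,214),): print("now",band(S,b))
for z in(0,10,20,30,40,50): print(z,np.round(proj("scene",[480,-220.5,z]),1))
E
```

```text
[ 480.65431289 -220.71386114   96.189779  ] [-0.15950012 -0.06493625 -5.63959846] 0.5767180891154693
table (16, array([270.31, 206.75]))
now (22, array([268.05, 194.27]))
0 [265.5 202.3]
10 [265.1 199.2]
20 [264.7 196. ]
30 [264.3 192.8]
40 [264.  189.6]
50 [263.6 186.3]
```

No slip: the foot band rose 39.5 mm against 39.4 mm for the TCP, so base z = TCP z − 57. I'll lift high (base about 153 mm, above green's cap at 121 mm) and carry it to the tray at (438,272).

>>> carry_out([
  {"x": 0, "y": 0, "z": 0.03, "ax": 0, "ay": 0, "az": 0, "hand": -0.4},
  {"x": 0, "y": 0, "z": 0.07, "ax": 0, "ay": 0, "az": 0, "hand": -0.4},
  {"x": -0.01, "y": 0.01, "z": 0.105, "ax": 0, "ay": 0, "az": 0, "hand": -0.4},
  {"x": -0.025, "y": 0.04, "z": 0.114, "ax": 0, "ay": 0, "az": 0, "hand": -0.4},
  {"x": -0.04, "y": 0.08, "z": 0.114, "ax": 0, "ay": 0, "az": 0, "hand": -0.4},
])

```text
time_s: 16.77
eef_pos: [439.8, -139.9, 209.4]
ee_rot: [0.695, 0.131, 0.694, -0.132]
force: [-0.4, 0.6, -5.2]
grip_width: 0.572
```

>>> carry_out([
  {"x": -0.01, "y": 0.045, "z": 0, "ax": 0, "ay": 0, "az": 0, "hand": -0.4},
  {"x": -0.02, "y": 0.09, "z": 0, "ax": 0, "ay": 0, "az": 0, "hand": -0.4},
  {"x": -0.03, "y": 0.135, "z": 0, "ax": 0, "ay": 0, "az": 0, "hand": -0.4},
  {"x": -0.03, "y": 0.18, "z": 0, "ax": 0, "ay": 0, "az": 0, "hand": -0.4},
  {"x": -0.03, "y": 0.225, "z": 0, "ax": 0, "ay": 0, "az": 0, "hand": -0.4},
])

```text
time_s: 17.4
eef_pos: [409.8, 86.0, 209.0]
ee_rot: [0.695, 0.131, 0.695, -0.131]
force: [0.3, -1.0, -5.6]
grip_width: 0.575
```

>>> carry_out([
  {"x": 0.005, "y": 0.045, "z": 0, "ax": 0, "ay": 0, "az": 0, "hand": -0.4},
  {"x": 0.01, "y": 0.09, "z": 0, "ax": 0, "ay": 0, "az": 0, "hand": -0.4},
  {"x": 0.02, "y": 0.135, "z": 0, "ax": 0, "ay": 0, "az": 0, "hand": -0.4},
  {"x": 0.03, "y": 0.17, "z": 0, "ax": 0, "ay": 0, "az": 0, "hand": -0.4},
  {"x": 0.03, "y": 0.187, "z": 0, "ax": 0, "ay": 0, "az": 0, "hand": -0.4},
])

```text
time_s: 18.02
eef_pos: [440.0, 273.0, 208.4]
ee_rot: [0.695, 0.13, 0.695, -0.131]
force: [-0.2, -1.0, -6.1]
grip_width: 0.571
```

```bash
python3 - <<'E'
from h import *
s=ctrl.sense();print(s["eef_pos"],s["force"],s["grip_width"],np.round(s["joints"],2))
T=cv2.imread("pics/top0.png")
for z in(20,30):print([onz("top",*p,z).round(0)[:2].tolist() for p in((153,356),(167,273),(250,287),(236,370),(201.5,321.5))])
S=viewer.capture("scene");cv2.imwrite("pics/p10.png",S[60:400,280:620])
E
```

```text
[440.01961453 272.99228686 208.38794626] [-0.1692464  -0.95569135 -6.08840032] 0.5709117182117806 [ 0.33  0.3   1.52  0.    1.32 -0.87]
[[365.0, 377.0], [545.0, 353.0], [514.0, 170.0], [336.0, 197.0], [439.0, 274.0]]
[[366.0, 374.0], [544.0, 350.0], [514.0, 169.0], [337.0, 195.0], [440.0, 272.0]]
```

View pics/p10.png

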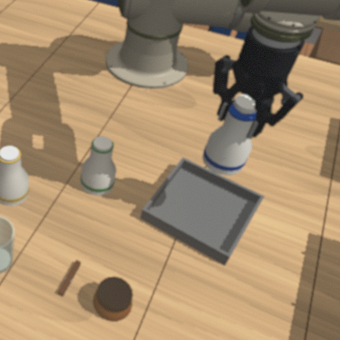

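Blue is in the air over the tray, cap at crop (243,103) and foot at (226,163). Tray sides measure about 181 mm, as expected, with the centre at (440,272). The bottle looks leaned, so I'll check that against the projection.

```bash
python3 - <<'E'
from h import *
for z in(152,162,267,285): print(z,np.round(np.array(proj("scene",[440,272.5,z]))-[280,60],1))
S=cv2.imread("pics/p10.png");h=cv2.cvtColor(S,cv2.COLOR_BGR2HSV)
m=((h[...,0]>105)&(h[...,0]<130)&(h[...,1]>90)).astype(np.uint8)[90:185,190:265]
n,l,st,ce=cv2.connectedComponentsWithStats(m)
for k in range(1,n):
    if st[k,4]>5: print(ce[k]+[190,90],st[k])
# tray grasp-time lean reference
print(viewer.camera_info("top")["t"][:1], ctrl.sense()["ee_rot"])
E
```

```text
152 [222.  159.4]
162 [223.7 155.6]
267 [243.5 110. ]
285 [247.3 101.2]
[241.3627907  114.13023256] [ 38  14  29  17 215]
[221.14814815 165.13580247] [15 64 36 16 81]
[-12.42154839] [ 0.69449226  0.13061655  0.69543453 -0.13034808]
```

Predicted axis slope is 23.7° and observed 21.6°, so it's upright; the lean is perspective. Lowering to about 5 mm above the tray floor.

>>> carry_out([
  {"x": 0, "y": 0, "z": -0.035, "ax": 0, "ay": 0, "az": 0, "hand": -0.4},
  {"x": 0, "y": 0, "z": -0.07, "ax": 0, "ay": 0, "az": 0, "hand": -0.4},
  {"x": 0, "y": 0, "z": -0.105, "ax": 0, "ay": 0, "az": 0, "hand": -0.4},
  {"x": 0, "y": 0, "z": -0.13, "ax": 0, "ay": 0, "az": 0, "hand": -0.4},
  {"x": 0, "y": 0, "z": -0.14, "ax": 0, "ay": 0, "az": 0, "hand": -0.4},
])

```text
time_s: 18.7
eef_pos: [439.5, 270.8, 67.9]
ee_rot: [0.694, 0.131, 0.696, -0.132]
force: [0.1, 0.2, -6.0]
grip_width: 0.575
```

>>> carry_out([
  {"x": 0, "y": 0, "z": -0.001, "ax": 0, "ay": 0, "az": 0, "hand": -0.4},
  {"x": 0, "y": 0, "z": -0.0025, "ax": 0, "ay": 0, "az": 0, "hand": -0.4},
  {"x": 0, "y": 0, "z": -0.0025, "ax": 0, "ay": 0, "az": 0, "hand": -0.4},
])

```text
time_s: 19.08
eef_pos: [440.5, 271.7, 67.3]
ee_rot: [0.695, 0.131, 0.694, -0.131]
force: [-0.7, -0.2, -5.6]
grip_width: 0.575
```

>>> carry_out([
  {"x": 0, "y": 0, "z": -0.001, "ax": 0, "ay": 0, "az": 0, "hand": -0.4},
  {"x": 0, "y": 0, "z": -0.002, "ax": 0, "ay": 0, "az": 0, "hand": -0.4},
  {"x": 0, "y": 0, "z": -0.003, "ax": 0, "ay": 0, "az": 0, "hand": -0.4},
  {"x": 0, "y": 0, "z": -0.003, "ax": 0, "ay": 0, "az": 0, "hand": -0.4},
])

```text
time_s: 19.58
eef_pos: [440.2, 271.6, 63.5]
ee_rot: [0.695, 0.131, 0.695, -0.131]
force: [0.2, -0.7, -6.3]
grip_width: 0.573
```

>>> carry_out([
  {"x": 0, "y": 0, "z": -0.0005, "ax": 0, "ay": 0, "az": 0, "hand": -0.4},
  {"x": 0, "y": 0, "z": -0.001, "ax": 0, "ay": 0, "az": 0, "hand": -0.4},
])

```text
time_s: 19.82
eef_pos: [440.3, 271.8, 63.2]
ee_rot: [0.695, 0.131, 0.695, -0.131]
force: [-3.8, 0.9, 6.9]
grip_width: 0.577
```

It's on the floor: Fz went from -6.3 to +6.9 N at z 63.2, as predicted. Releasing gently, then rising straight up.

>>> carry_out([
  {"x": 0, "y": 0, "z": 0.0005, "ax": 0, "ay": 0, "az": 0, "hand": 0.16},
  {"x": 0, "y": 0, "z": 0.0005, "ax": 0, "ay": 0, "az": 0, "hand": 0.3},
  {"x": 0, "y": 0, "z": 0.0005, "ax": 0, "ay": 0, "az": 0, "hand": 0.7},
  {"x": 0, "y": 0, "z": 0.0005, "ax": 0, "ay": 0, "az": 0, "hand": 0.7},
  {"x": 0, "y": 0, "z": 0.0005, "ax": 0, "ay": 0, "az": 0, "hand": 0.7},
], grip_force=20)

```text
time_s: 20.45
eef_pos: [440.3, 271.6, 63.2]
ee_rot: [0.695, 0.131, 0.695, -0.131]
force: [0.0, 0.2, 0.4]
grip_width: 0.85
```

>>> carry_out([
  {"x": 0, "y": 0, "z": 0.015, "ax": 0, "ay": 0, "az": 0, "hand": 0.7},
  {"x": 0, "y": 0, "z": 0.045, "ax": 0, "ay": 0, "az": 0, "hand": 0.7},
  {"x": 0, "y": 0, "z": 0.085, "ax": 0, "ay": 0, "az": 0, "hand": 0.7},
  {"x": 0, "y": 0, "z": 0.12, "ax": 0, "ay": 0, "az": 0, "hand": 0.7},
  {"x": -0.03, "y": 0.04, "z": 0.145, "ax": 0, "ay": 0, "az": 0, "hand": 0.7},
])

```text
time_s: 21.08
eef_pos: [411.4, 310.9, 210.8]
ee_rot: [0.696, 0.133, 0.694, -0.132]
force: [0.9, 0.3, -0.0]
grip_width: 0.85
```

>>> carry_out([
  {"x": -0.05, "y": 0.05, "z": 0.01, "ax": 0, "ay": 0, "az": 0, "hand": 0.7},
  {"x": -0.1, "y": 0.09, "z": 0.01, "ax": 0, "ay": 0, "az": 0, "hand": 0.7},
  {"x": -0.15, "y": 0.13, "z": 0.01, "ax": 0, "ay": 0, "az": 0, "hand": 0.7},
  {"x": -0.18, "y": 0.16, "z": 0.01, "ax": 0, "ay": 0, "az": 0, "hand": 0.7},
  {"x": -0.18, "y": 0.16, "z": 0.01, "ax": 0, "ay": 0, "az": 0, "hand": 0.7},
])

```text
time_s: 21.7
eef_pos: [227.6, 473.3, 219.1]
ee_rot: [0.695, 0.13, 0.695, -0.129]
force: [1.0, -0.4, -0.5]
grip_width: 0.85
```

```bash
python3 - <<'E'
from h import *
s=ctrl.sense();print(s["eef_pos"],s["force"],s["grip_width"])
S=viewer.capture("scene");T=viewer.capture("top");cv2.imwrite("pics/s11.png",S);cv2.imwrite("pics/t11.png",T)
cv2.imwrite("pics/p11.png",np.hstack([cv2.resize(S[130:340,150:560],(410,210)),cv2.resize(T[170:380,140:530],(390,210))]))
S0=cv2.imread("pics/scene0.png");T0=cv2.imread("pics/top0.png")
for n,a,b,z in(("green",(298,309),(383,205),121),("yellow",(372,255),(289,213),121)):
    ca,_=blob(T,a,12,125);cb,sb=blob(S,b,13,200);print(n,onz("top",*ca,z).round(1),[x.round(1) for x in tri(ca,cb)])
p=proj("top",[440,272,140]);q=proj("scene",[440,272,140]);print(p,q)
ca,sa=blob(T,(int(p[0]),int(p[1])),14,125);cb,sb=blob(S,(int(q[0]),int(q[1])),14,200);print("blue",sa,sb,onz("top",*ca,141).round(1),[x.round(1) for x in tri(ca,cb)])
E
```

```text
[227.61673361 473.27407357 219.13625775] [ 0.97773467 -0.36437487 -0.52094277] 0.8496512254492904
green [468.4  56.7 121. ] [array([468.5,  56.5, 119.3]), np.float64(0.5)]
yellow [579.7 -90.3 121. ] [array([579.9, -90.5, 119.5]), np.float64(0.2)]
(np.float64(188.46767183699507), np.float64(323.2598252839773)) (np.float64(499.77205769333966), np.float64(223.9232737696973))
blue [180 315  17  18 246] [490 218  21  14 225] [439.2 272.7 141. ] [array([439.1, 273. , 138.7]), np.float64(0.6)]
```

View pics/p11.png

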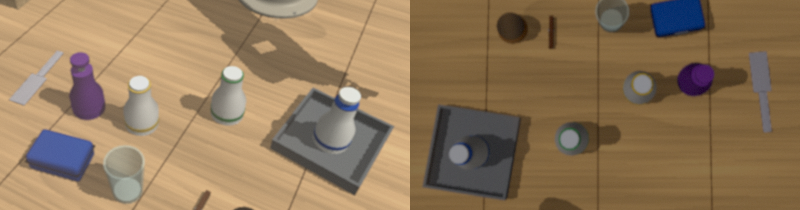

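The picture shows blue upright in the tray (cap at (347,97) left, (459,153) right), with green and yellow standing where they were, caps down. The measured numbers are:

| Dispenser | Measured position (mm) | Cap top z (mm) | Meaning |
|---|---|---|---|
| Blue | (439,273), tray centre (440,272) | 138.7 | plunger about 10–12 mm down |
| Green | moved less than 1 mm | 119.3 | home, given the method's bias of about -1.5 mm |
| Yellow | moved less than 1 mm | 119.5 | home, given the method's bias of about -1.5 mm |

Handing in.

```bash
python3 -c "
from rig import finish_job
print(finish_job())"
```

```text
the job is handed in; nothing more can be done
None
```

I pushed all three plungers: blue was the clogged one and now stands in the grey tray. I handed the job in at about 22 s of the 72 s allowed, and no verdict was reported.

- **Green and yellow:** both ran freely at about 3 N to the stop, which I felt at 7.7 N and 5.0 N. They stand less than 1 mm from their starts with plungers home.
- **Blue:** its force climbed from 3.3 to 6.7 N, so I stopped about 10 mm down. I lifted it by the neck and set it down without a drop.
- **Final camera check:** blue is upright about 1 mm from the tray centre with its plunger about 10–12 mm down. The robot was clear of everything. I saw no bystander moved in the last picture but did not measure them.

Two readings disagreed with what I was told or expected:
- **Fingertip height:** the shut fingertips sit about 20.7 mm above the reported TCP, not at it. I found this by touch and camera and allowed for it.
- **Grip width:** on the 44 mm neck the grip reading suggested about 49 mm. Blue did not slip: it rose 39.5 mm against 39.4 mm for the tool.

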